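Load the shoe-care caddy and hang it on its hook

ROBOT

A 6-joint arm with a two-finger parallel gripper is mounted at the origin on the work surface. World frame = base frame: x ahead of the robot, y to its left, z up, the work surface at z = 0. Lengths are in m, angles in rad, forces in N, time in s.
With the tool pointing down it reaches from about 0.3 to 1 m from the base axis. Payload 5.1 kg.
Tool frame: the origin (TCP) lies midway between the tips of the shut fingers; the grasp point (between the pads) lies 19 mm behind it (arm.grasp_offset is the distance from the TCP to the grasp point, in m); z points along the fingers, y is the line along which they close (so a half turn about z gives the same grasp; the last joint's range is limited). The gripper opens to 95 mm and grips with 3 to 60 N. Pads are 20 mm wide; open, the fingers measure 119 mm over their backs; the gripper's body (75 mm by 180 mm) begins 59 mm behind the grasp point.
Start: joints at [1.151, 0.124, 1.65, -0, 1.367, -0.083], TCP at [0.215, 0.613, 0.215] pointing down, gripper open.
Joint ranges: [-2.61, 2.61], [-1.02, 2.33], [0.03, 2.71], [-1.35, 4.49], [0.32, 2.68], [-2.91, 2.91]. Speed limits (rad/s): [2.57, 2.57, 3.14, 3.14, 3.14, 3.14].

INTERFACE

Orientations are given as a 3x3 rotation matrix whose columns are the frame's x, y, z axes.
In Python, from rig import arm gives the robot as it stands.
- The arm moves only by the shell command python3 -m jog 'ROWS' [FORCE]. ROWS is JSON, a list of rows, each a list of 3 entries, a list of its own where there are three numbers: the finger opening in m, from 0 to 0.0951, then the shift along the tool's x, y, z in m, then the turn about the tool's z in rad. In form: [[hand, [dx, dy, dz], yaw], ...]. A call has 1 to 5 rows; each row shifts and turns the commanded pose from where the row before left it, along the tool's axes as they then stand; what a row does not reach is not made up. A row lasts 1/12 s, in which the tool goes at most 41.7 mm and 7.16 degrees, less where a joint would pass 70% of its speed; a pose out of reach is approached as far as the arm can. A call with a gripper value outside its range is refused whole. The fingers move at their own pace and stop on an object; FORCE is the grip in N (left out, the last holds). Time passes only in rows, so rows that do not move let the fingers close. It gives the time, the measured TCP pose, the force, the opening and the grip force at its end, in the units of the state.
- arm.get_obs(): the state, without advancing time (a new reading comes with each control period).
- arm.grab_frame(name): name is "side" or "top"; returns a dict with "color" (480x640x3 uint8, red, green, blue), "z_map" (480x640 float32, m along the optical axis (not along the pixel's ray), 0 where there is no reading), "fx", "fy", "cx", "cy" (pixels), "distortion" ([k1, k2, p1, p2, k3] as OpenCV has them; the pictures are not rectified), "eye" and "attitude" of the camera in the world. Camera axes: x right, y down, z forward; pixel columns grow to the right and rows downward; lengths in m; the calibration is good to about 2 mm. A picture is of the moment at which its call begins.
- arm.close_job(): hands the job in; it is judged then, once.
Trained networks look in a picture, given as the dict that the camera call returned (one of the last four; its "shot" number tells which), for a name from the list of things; names that differ only in an ending like _2 or _b are one class to them, and where a whole thing is asked for, a point or a joint stands for the part that bears it (a point fixed in the world has none). Each returns a list of dicts, best first, with "confidence" (0 to 1); they miss things now and then, are a little off and sometimes report something else, mostly with a low value. They report only what shows in the picture. A call takes as long as a camera call. They do not tell look-alikes from the thing itself.
- arm.spot_in(picture, query): "at" ([column, row] in pixels, amid what is visible of it).
The state is a dict: "clock": time; "joint_positions": joint angles; "joint_velocities": joint speeds; "joint_efforts": joint torques, N m; "tcp_pos": TCP position; "tcp_rot": TCP orientation; "contact_force": force on the tool from outside, world axes, zero at the start; "moment": the same for the moment, N m; "gripper_width": opening from 0.0 (shut) to 1.0 (fully open); "grip_force": force on a finger pad.
Only numpy, scipy, OpenCV 4.12 (cv2) and the standard library are available. Lean on these libraries where they do the work, as an engineer would, in place of code of your own. Each camera call takes 0.05 s, during which the arm holds its last target. There are 200 camera calls.

TASK

Stand the shoe-polish bottle upright in one of the two compartments of the metal shoe-care caddy while the caddy is still on the rack top. Then lift the caddy by its handle loop and hang it by that loop on the hook of the steel stand, so that it hangs freely and at rest with the bottle still standing inside. Never tip the bottle over, and leave the doorstop, bowl, shoe tree and boot brush where they are.

Things in the scene. Friction and masses are not known exactly. Their poses are not given: they have to be found in the camera images.
- caddy: Bare metal open tray, 180 (own x) x 110 (own y), walls 40 high, walls and floor 4 thick, 0.4 kg. A middle wall (own x = 0, 40 high) makes two compartments, 84 x 102 inside, centred at own x = +-45. On the middle wall stands a stiff upright handle loop (see caddy_loop), 60 wide, top 130 above the underside. Origin: centre of the underside, z up.
- caddy_loop (a point): Centre of the underside of the handle loop's top bar, 120 above the caddy's underside. Loop: two uprights 10 (y) x 12 (x) at own y = +-25 (60 over the outside, 40 clear between), joined by a flat top bar 10 thick, 22 wide (x). The hook passes through it along own x, either way round. Axes as the caddy's.
- bottle: Small shoe-polish bottle: grey round body 40 diameter up to 42 high, narrowing to a black screw cap 34 diameter from 49 up to the top at 75. About 90 g. Origin: centre of its underside, z up.
- stand: Fixed dark steel hook stand. Origin on the rack top straight below hook_seat. Post 16 diameter, 233 high (22 ball on top) at own x = +140; base plate 150 x 120 x 12 centred at own x = +125. A level round arm, 10 diameter, axis 205 high, runs from the post along own -x (roughly towards the robot) to own x = -35, then turns up to a tip 228 high at own x = -41.
- hook_seat (a point): Point on the upper side of the hook's arm where the loop should rest, 210 above the rack top, 35 behind the bend of the upturned tip (which rises 18 above the arm's upper side) and 140 in front of the post. Axes as the stand's: the hook points along own -x.
- doorstop: Bystander: squat round steel doorstop with a black rubber sole, 68 diameter, 40 high. Origin: centre of its underside.
- bowl: Bystander: small blue ceramic bowl, 100 diameter, 42 high. Origin: centre of its underside.
- shoe_tree: Bystander: yellow plastic shoe tree, 220 long along own x, 48 high. Origin: under its middle.
- boot_brush: Bystander: stainless steel boot scraper brush, 225 long along own x (bristle head at +x), 38 high. Origin: on the rack top near its middle.
Mind the look-alikes: they are no part of the job. Several things look just like the bottle: the one meant starts nearest to the robot's base.

How it is judged:
By the outcome, as a careful person would: the job done as asked, in the order asked, and still so for the second after the job is handed in, with the robot touching nothing.
It also fails if it takes over 64 s, if anything falls off the work surface, if the arm or the gripper's body presses on something with over 40 N, if the wrist force passes 120 N, or if a joint passes its speed limit or range.

## Working session

There is one attempt and no reset: what is moved stays moved. The work goes in short steps, Python scripts to look and compute and a shell command to move; the robot and the scene stay as the last step left them, time stands still between calls to the robot, and variables do not carry over. Pictures are saved under pics/ and viewed, at most 10 in all, crops included, and the job is handed in when it is done.

```bash
ls; mkdir -p pics
cat > h.py <<'E'
import numpy as np, cv2
from rig import arm
def cloud(f):
    K=np.array([[f['fx'],0,f['cx']],[0,f['fy'],f['cy']],[0,0,1.]])
    v,u=np.mgrid[0:480,0:640]
    p=cv2.undistortPoints(np.stack([u,v],-1).reshape(-1,1,2).astype(np.float64),K,np.array(f['distortion'])).reshape(480,640,2)
    z=f['z_map'].astype(float)
    P=np.dstack([p[...,0]*z,p[...,1]*z,z])@np.array(f['attitude']).T+np.array(f['eye'])
    P[z==0]=np.nan
    return P
def save(f,n,box=None,s=1):
    c=f['color'][...,::-1]
    if box: c=c[box[1]:box[3],box[0]:box[2]]
    cv2.imwrite('pics/'+n,cv2.resize(c,None,fx=s,fy=s))
E
python3 - <<'E'
from h import *
o=arm.get_obs();print(o['clock'],o['tcp_pos'],np.round(o['tcp_rot'],3).tolist(),o['contact_force'],o['gripper_width'])
for n in('top','side'):
    f=arm.grab_frame(n);save(f,n+'0.png');P=cloud(f);print(n,np.round(f['eye'],3),np.round(f['attitude'],2).tolist())
    for q in('caddy','caddy_loop','bottle','stand','hook_seat'):
        try:
            for d in arm.spot_in(f,q):
                u,v=map(int,np.round(d['at']));print(q,round(d['confidence'],2),u,v,np.round(P[v,u],3))
        except Exception as e: print(q,e)
E
```

```text
pics
0.0 [0.21456697 0.6128759  0.21337722] [[-0.944, 0.33, -0.001], [0.33, 0.944, -0.002], [0.0, -0.002, -1.0]] [-0.62968349 -0.25019506 -0.29587751] 0.9983927236757099
top [ 0.506 -0.085  1.074] [[-0.02, -1.0, 0.07], [-1.0, 0.02, 0.0], [-0.01, -0.07, -1.0]]
caddy 0.72 262 282 [0.484 0.034 0.132]
caddy_loop 0.87 263 284 [0.48  0.033 0.127]
bottle 0.83 398 279 [ 0.482 -0.254  0.076]
bottle 0.72 449 275 [ 0.488 -0.363  0.081]
bottle 0.6 430 232 [ 0.583 -0.327  0.076]
stand 0.96 164 190 [0.702 0.276 0.01 ]
hook_seat 0.93 164 190 [0.702 0.276 0.01 ]
hook_seat 0.16 163 330 [0.377 0.28  0.006]
side [-0.245 -0.945  0.924] [[0.72, -0.39, 0.57], [-0.69, -0.39, 0.6], [-0.01, -0.83, -0.56]]
caddy 0.73 256 260 [0.481 0.047 0.022]
caddy_loop 0.6 256 260 [0.481 0.047 0.022]
bottle 0.93 371 329 [ 0.474 -0.382  0.055]
bottle 0.72 383 309 [ 0.561 -0.347  0.039]
bottle 0.62 332 312 [ 0.458 -0.273  0.047]
stand 0.66 266 208 [0.695 0.259 0.011]
hook_seat 0.63 266 204 [0.711 0.278 0.011]
```

View pics/top0.png

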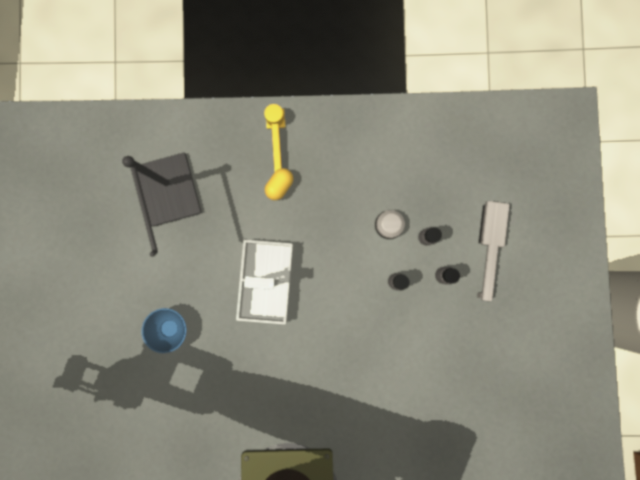

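View pics/side0.png

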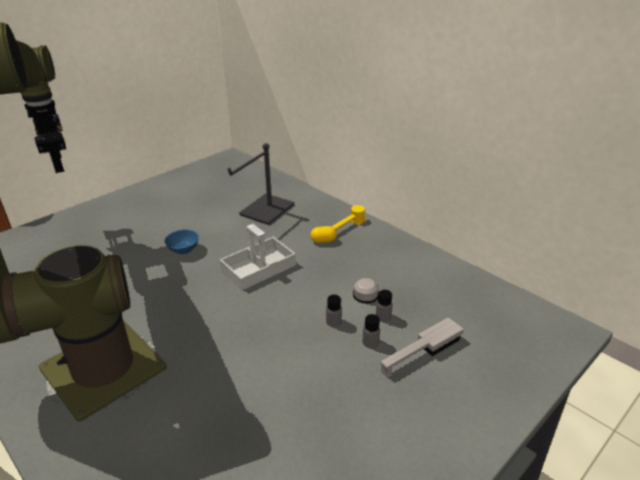

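The top view shows the bottles at (400,282), (450,275) and (432,235), the caddy at (265,282), the stand's post ball at (128,160) and its hook tip at (153,253). The bottle at about (0.48,-0.25) is the nearest to the base. Next I'll fit the poses from the depth map.

```bash
cat > meas.py <<'E'
from h import *
def caddy(P,c,r=0.15):
    q=P.reshape(-1,3);q=q[np.isfinite(q).all(1)]
    q=q[np.hypot(q[:,0]-c[0],q[:,1]-c[1])<r]
    return q
E
python3 - <<'E'
from meas import *
f=arm.grab_frame('top');P=cloud(f)
q=caddy(P,(.48,.03),.14)
print('floor z',np.nanmedian(P[380:440,500:590,2]))
w=q[(q[:,2]>.02)&(q[:,2]<.055)];r=cv2.minAreaRect(w[:,:2].astype(np.float32));print('walls',r, np.percentile(w[:,2],[10,50,90]))
b=q[(q[:,2]>.115)&(q[:,2]<.145)];print('bar',len(b),b.mean(0),cv2.minAreaRect(b[:,:2].astype(np.float32)),b[:,2].max())
for c in((.482,-.254),(.488,-.363),(.583,-.327)):
    t=caddy(P,c,.03);t=t[t[:,2]>.065];print('bottle',len(t),np.round((t.min(0)+t.max(0))/2,4),np.round(t.mean(0),4),np.ptp(t,axis=0), np.linalg.norm(t.mean(0)[:2]))
s=caddy(P,(.6,.27),.25);a=s[(s[:,2]>.19)&(s[:,2]<.215)];
m=a[:,:2].mean(0);d=np.linalg.svd(a[:,:2]-m,full_matrices=False)[2][0];t=(a[:,:2]-m)@d
print('arm',len(a),m,d,np.arctan2(d[1],d[0]),t.min(),t.max(),m+d*t.min(),m+d*t.max())
hi=s[s[:,2]>.22];print('hi',len(hi));
for v in hi[::max(1,len(hi)//25)]:print(np.round(v,3))
o=s[(s[:,2]>.006)&(s[:,2]<.02)&(s[:,0]>.56)];print('base',cv2.minAreaRect(o[:,:2].astype(np.float32)))
for n,c in(('bowl',(.377,.25)),):
    t=caddy(P,c,.08);t=t[t[:,2]>.03];print(n,(t.min(0)+t.max(0))/2)
E
```

```text
floor z 0.0005908287186258132
walls ((0.48248252272605896, 0.04139123111963272), (0.11235643178224564, 0.1799166351556778), 83.94764709472656) [0.02655053 0.03982936 0.04280205]
bar 320 [0.48245369 0.03994422 0.13064331] ((0.4824379086494446, 0.040407173335552216), (0.05996339023113251, 0.02190796472132206), 83.93072509765625) 0.13611121235140533
bottle 199 [ 0.4745 -0.2617  0.074 ] [ 0.4753 -0.261   0.0757] [0.03252908 0.03336223 0.01450225] 0.5422905540919128
bottle 204 [ 0.4871 -0.3707  0.0736] [ 0.4869 -0.3699  0.0752] [0.03256924 0.03230928 0.01475194] 0.6114666641402735
bottle 195 [ 0.576  -0.3353  0.0735] [ 0.5759 -0.3347  0.0755] [0.03099121 0.03294774 0.01622969] 0.6661018118151095
arm 528 [0.637865   0.24783935] [-0.97007895 -0.2427897 ] -2.8963520850892404 -0.08946768281039952 0.09537634366443978 [0.72465571 0.26956118] [0.54534242 0.22468296]
hi 138
[0.727 0.273 0.232]
[0.728 0.265 0.227]
[0.725 0.267 0.232]
[0.722 0.273 0.234]
[0.723 0.265 0.232]
[0.721 0.276 0.232]
[0.721 0.266 0.233]
[0.723 0.261 0.224]
[0.718 0.269 0.236]
[0.72  0.263 0.228]
[0.717 0.275 0.231]
[0.718 0.266 0.229]
[0.716 0.279 0.229]
[0.715 0.269 0.232]
[0.716 0.262 0.226]
[0.713 0.272 0.233]
[0.714 0.264 0.23 ]
[0.712 0.275 0.23 ]
[0.712 0.265 0.231]
[0.711 0.276 0.227]
[0.71  0.266 0.23 ]
[0.709 0.272 0.229]
[0.71  0.265 0.223]
[0.547 0.224 0.225]
[0.545 0.224 0.228]
[0.543 0.223 0.23 ]
[0.541 0.226 0.229]
[0.539 0.224 0.228]
base ((0.7047426700592041, 0.2603074014186859), (0.48869404196739197, 0.2840891182422638), 84.87896728515625)
bowl [0.3815482  0.26732329 0.04008653]
```

```bash
cat > to.py <<'E'
import sys
from h import *
# usage: to.py x y z [ydeg] -> remaining shift in tool axes
o=arm.get_obs();R=np.array(o['tcp_rot']);p=np.array(o['tcp_pos'])
a=[float(s) for s in sys.argv[1:]]
print('t',round(o['clock'],2),'p',np.round(p,4),'ydeg',round(np.degrees(np.arctan2(R[1,1],R[0,1])),2),'F',np.round(o['contact_force'],1),'w',round(o['gripper_width']*95.1,1),'g',round(float(np.max(o['grip_force'])),1))
if a: print('tool shift mm',np.round(R.T@(np.array(a[:3])-p)*1000,1))
if len(a)>3: print('yaw',round(-np.radians(a[3]-np.degrees(np.arctan2(R[1,1],R[0,1]))),4))
E
R='[0.095,[-0.014,-0.0337,0],0]'
python3 -m jog '[[0.095,[0,0,0],-0.116],[0.095,[0,0,0],-0.116],[0.095,[-0.014,-0.0337,0],0],[0.095,[-0.014,-0.0337,0],0],[0.095,[-0.014,-0.0337,0],0]]' 20 
python3 -m jog '[[0.095,[-0.014,-0.0337,0],0],[0.095,[-0.014,-0.0337,0],0],[0.095,[-0.014,-0.0337,0],0],[0.095,[-0.014,-0.0337,0],0],[0.095,[-0.014,-0.0337,0],0]]' >/dev/null
python3 -m jog '[[0.095,[-0.014,-0.0337,0],0],[0.095,[-0.014,-0.0337,0],0],[0.095,[-0.014,-0.0337,0],0],[0.095,[-0.014,-0.0337,0],0],[0.095,[-0.014,-0.0337,0],0]]' >/dev/null
python3 to.py 0.475 -0.261 0.15 83.94
```

```text
clock: 1.07
tcp_pos: [0.246, 0.5075, 0.2143]
tcp_rot: [[-0.995, 0.103, -0.0], [0.103, 0.995, -0.001], [0.0, -0.001, -1.0]]
contact_force: [0.3, -0.5, 0.6]
gripper_width: 1.002
grip_force: 0.0
t 1.9 p [0.3501 0.1572 0.215 ] ydeg 84.03 F [0.6 0.8 0.2] w 95.1 g 0.0
tool shift mm [-167.7 -402.9   65. ]
yaw 0.0015
```

```bash
python3 -m jog '[[0.095,[-0.014,-0.0337,0],0],[0.095,[-0.014,-0.0337,0],0],[0.095,[-0.014,-0.0337,0],0],[0.095,[-0.014,-0.0337,0],0],[0.095,[-0.014,-0.0337,0],0]]' >/dev/null
python3 -m jog '[[0.095,[-0.014,-0.0337,0],0],[0.095,[-0.014,-0.0337,0],0],[0.095,[-0.014,-0.0337,0],0],[0.095,[-0.014,-0.0337,0],0],[0.095,[-0.014,-0.0337,0],0]]' >/dev/null
python3 -m jog '[[0.095,[-0.014,-0.033,0.01],0],[0.095,[-0.014,-0.033,0.02],0],[0.095,[0,0,0.02],0],[0.095,[0,0,0],0]]' >/dev/null
python3 - <<'E'
from meas import *
f=arm.grab_frame('side');save(f,'s1.png',(230,220,470,400),3);P=cloud(f)
t=caddy(P,(.475,-.261),.025);t=t[t[:,2]<.08];print(len(t),t[t[:,2]>.05].mean(0))
E
python3 to.py 0.475 -0.261 0.053 83.94
```

```text
511 [ 0.47010486 -0.26814601  0.06703593]
t 3.12 p [ 0.4733 -0.2592  0.1619] ydeg 83.92 F [-0.3  0.6  0.2] w 95.0 g 0.0
tool shift mm [ -2.4  -2.  108.9]
yaw -0.0004
```

View pics/s1.png

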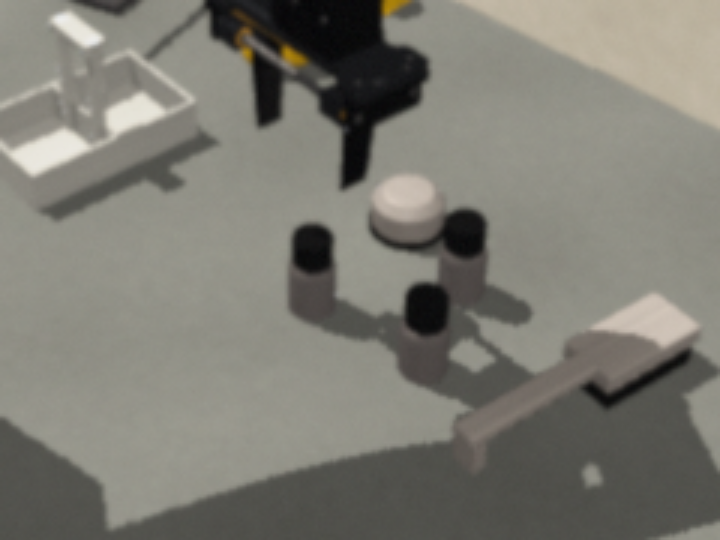

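The crop shows the gripper above the three bottles. The wanted bottle is at crop (312,270) and its fitted centre agrees. I'll descend and grip it high on the cap.

```bash
python3 -m jog '[[0.095,[-0.0024,-0.002,0.03],0],[0.095,[0,0,0.035],0],[0.095,[0,0,0.03],0],[0.07,[0,0,0.018],0],[0.05,[0,0,0],0]]' 20 >/dev/null
python3 to.py 0.475 -0.261 0.049
python3 -m jog '[[0.0,[0,0,0],0],[0.0,[0,0,0],0],[0.0,[0,0,0],0],[0.0,[0,0,0],0],[0.0,[0,0,0],0]]' 20 >/dev/null
python3 to.py
```

```text
t 3.53 p [ 0.4748 -0.2592  0.0485] ydeg 84.07 F [-0.5 -0.5 -0.9] w 86.6 g 0.0
tool shift mm [-0.4 -1.8 -0.5]
t 3.95 p [ 0.4781 -0.2624  0.0534] ydeg 84.01 F [-0.6 -0.2 -0.6] w 53.3 g 0.0
```

```bash
python3 -m jog '[[0.0,[0,0,0],0],[0.0,[0,0,0],0],[0.0,[0,0,0],0],[0.0,[0,0,0],0],[0.0,[0,0,0],0]]' 20 >/dev/null
python3 to.py  0.475 -0.261 0.049
python3 -m jog '[[0.0,[0,0,0],0],[0.0,[0,0,0],0],[0.0,[0,0,0],0]]' 20 >/dev/null
python3 to.py  0.475 -0.261 0.049
```

```text
t 4.37 p [ 0.4772 -0.2619  0.0518] ydeg 83.99 F [-0.5  1.4  1.7] w 32.5 g 20.0
tool shift mm [2.2 0.7 2.8]
t 4.62 p [ 0.4772 -0.2619  0.0518] ydeg 84.0 F [0.5 1.3 0.7] w 32.5 g 20.0
tool shift mm [2.2 0.7 2.8]
```

```bash
python3 -m jog '[[0.0,[0,0,-0.015],0],[0.0,[0,0,-0.035],0],[0.0,[0,0,-0.04],0],[0.0,[0,0,-0.04],0],[0.0,[0,0,-0.02],0]]' >/dev/null
python3 to.py 0.433 0.0455 0.20 83.94
```

```text
t 5.03 p [ 0.4786 -0.263   0.2069] ydeg 84.0 F [ 0.6 -1.  -1. ] w 32.6 g 20.0
tool shift mm [ 77.7 302.    5.4]
yaw 0.001
```

```bash
python3 -m jog '[[0.0,[0.004,0.015,0],0],[0.0,[0.008,0.03,0],0],[0.0,[0.009,0.036,0],0],[0.0,[0.009,0.036,0],0],[0.0,[0.009,0.036,0],0]]' >/dev/null
python3 -m jog '[[0.0,[0.009,0.036,0],0],[0.0,[0.009,0.036,0],0],[0.0,[0.009,0.034,0],0],[0.0,[0.006,0.022,0],0],[0.0,[0.003,0.012,0],0]]' >/dev/null
python3 -m jog '[[0.0,[0.001,0.006,0],0],[0.0,[0,0,0],0],[0.0,[0,0,0],0],[0.0,[0,0,0],0]]' >/dev/null
python3 to.py 0.433 0.0455 0.056 83.94
python3 - <<'E'
from meas import *
f=arm.grab_frame('side');save(f,'s2.png',(180,180,340,300),5)
E
```

```text
t 6.2 p [0.4326 0.0428 0.201 ] ydeg 83.95 F [-0.9 -0.1 -1.6] w 32.7 g 20.0
tool shift mm [ -0.3   2.8 145. ]
yaw 0.0001
```

View pics/s2.png

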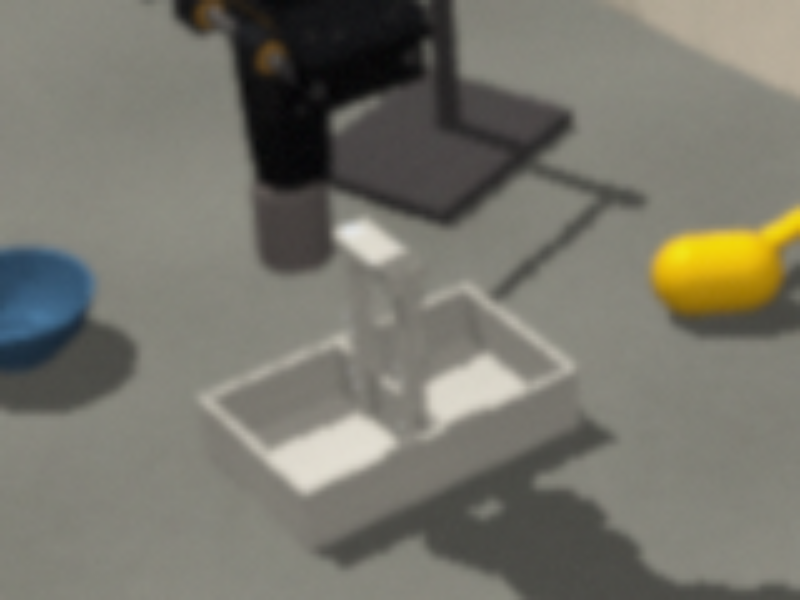

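The bottle hangs vertically in the grip at crop (290,230), and the caddy sits below it with its near compartment empty. I'll lower it slowly at the end.

```bash
python3 -m jog '[[0.0,[0,0.0028,0.02],0],[0.0,[0,0,0.035],0],[0.0,[0,0,0.035],0],[0.0,[0,0,0.025],0],[0.0,[0,0,0.012],0]]' >/dev/null
python3 -m jog '[[0.0,[0,0,0.006],0],[0.0,[0,0,0.003],0],[0.0,[0,0,0],0],[0.0,[0,0,0],0]]' >/dev/null
python3 to.py 0.433 0.0455 0.056 83.94
```

```text
t 7.0 p [0.4342 0.0459 0.0669] ydeg 83.96 F [ 1.1 -0.5 -1.1] w 32.5 g 20.0
tool shift mm [ 1.2 -0.5 10.9]
yaw 0.0004
```

```bash
python3 -m jog '[[0.0,[0.001,0,0.003],0],[0.0,[0,0,0.003],0],[0.0,[0,0,0.002],0],[0.0,[0,0,0],0],[0.0,[0,0,0],0]]' >/dev/null
python3 to.py 0.433 0.0455 0.056 83.94
python3 -m jog '[[0.0,[0,0,0.002],0],[0.0,[0,0,0],0],[0.0,[0,0,0],0]]' >/dev/null
python3 to.py 0.433 0.0455 0.056 83.94
```

```text
t 7.42 p [0.432  0.0464 0.0576] ydeg 84.01 F [-0.3  0.5 -1.9] w 32.3 g 20.0
tool shift mm [-1.  -0.8  1.6]
yaw 0.0011
t 7.67 p [0.4323 0.0463 0.0558] ydeg 84.0 F [-0.3  0.5 -0.8] w 32.6 g 20.0
tool shift mm [-0.8 -0.8 -0.2]
yaw 0.001
```

```bash
python3 -m jog '[[0.0,[0,0,0.001],0],[0.0,[0,0,0],0],[0.0,[0,0,0],0]]' >/dev/null
python3 to.py
python3 -m jog '[[0.0,[0,0,0.001],0],[0.0,[0,0,0],0],[0.0,[0,0,0],0]]' >/dev/null
python3 to.py; python3 to.py
```

```text
t 7.92 p [0.4326 0.0463 0.0557] ydeg 84.0 F [-1.8  0.7  5.5] w 32.7 g 20.0
t 8.17 p [0.4329 0.0463 0.0557] ydeg 84.0 F [-4.1 -0.1 11. ] w 32.6 g 20.0
t 8.17 p [0.4329 0.0463 0.0557] ydeg 84.0 F [-4.1 -0.1 11. ] w 32.6 g 20.0
```

Contact. I'll back off about 1.5 mm and open slowly.

```bash
python3 -m jog '[[0.0,[0,0,-0.0015],0],[0.0,[0,0,0],0]]' 6 >/dev/null; python3 to.py
python3 -m jog '[[0.036,[0,0,0],0],[0.042,[0,0,0],0],[0.05,[0,0,0],0],[0.06,[0,0,0],0],[0.06,[0,0,0],0]]' >/dev/null
python3 -m jog '[[0.065,[0,0,0],0],[0.065,[0,0,0],0],[0.065,[0,0,-0.005],0],[0.065,[0,0,-0.015],0],[0.065,[0,0,-0.03],0]]' >/dev/null
python3 -m jog '[[0.095,[0,0,-0.04],0],[0.095,[0,0,-0.04],0],[0.095,[0,0,-0.02],0],[0.095,[0,0,0],0],[0.095,[0,0,0],0]]' 50 >/dev/null
python3 - <<'E'
from meas import *
f=arm.grab_frame('side');save(f,'s3.png',(180,180,340,300),5);P=cloud(f)
f=arm.grab_frame('top');save(f,'t3.png',(200,200,360,360),3);P=cloud(f)
q=caddy(P,(.48,.04),.13)
b=q[(q[:,2]>.115)&(q[:,2]<.145)];print('bar',len(b),b.mean(0))
if len(b)>5: print(cv2.minAreaRect(b[:,:2].astype(np.float32)))
w=q[(q[:,2]>.03)&(q[:,2]<.05)];print(cv2.minAreaRect(w[:,:2].astype(np.float32)))
E
python3 to.py
```

```text
t 8.33 p [0.4324 0.0463 0.0556] ydeg 84.0 F [-2.1  0.6  5. ] w 32.7 g 6.0
bar 320 [0.48240521 0.03983966 0.13064053]
((0.482421338558197, 0.04022432118654251), (0.05950092896819115, 0.021787259727716446), 83.83686065673828)
((0.5070658922195435, 0.03813288360834122), (0.11096560955047607, 0.13019002974033356), 83.752685546875)
t 9.68 p [0.4312 0.0463 0.2037] ydeg 83.99 F [ 0.8 -0.3 -0.8] w 94.5 g 0.0
```

View pics/s3.png

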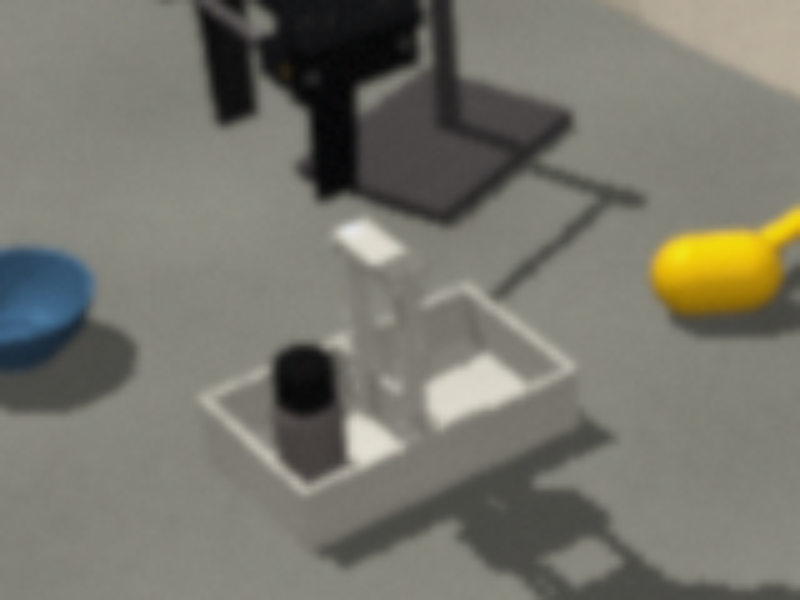

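The bottle stands upright in the near compartment at crop (305,410), and the caddy has not shifted. Next is the loop grasp.

```bash
python3 -m jog '[[0.095,[-0.02,0,0],0],[0.095,[-0.025,-0.001,0],0],[0.095,[-0.0055,0,0],0],[0.095,[0,0,0],0],[0.095,[0,0,0],0]]' >/dev/null
python3 to.py 0.4824 0.0402 0.1 83.9
```

```text
t 10.1 p [0.4809 0.0401 0.2033] ydeg 83.98 F [-0.1 -0.3  0.4] w 95.0 g 0.0
tool shift mm [ -1.9   0.3 103.3]
yaw 0.0015
```

```bash
python3 -m jog '[[0.095,[-0.0015,0,0.025],0],[0.095,[0,0,0.035],0],[0.095,[0,0,0.028],0],[0.095,[0,0,0.012],0],[0.095,[0,0,0],0]]' >/dev/null
python3 -m jog '[[0.08,[0,0,0],0],[0.07,[0,0,0],0],[0.066,[0,0,0],0],[0.066,[0,0,0],0],[0.066,[0,0,0],0]]' >/dev/null
python3 to.py 0.4824 0.0402 0.1 83.9
```

```text
t 10.93 p [0.4846 0.0399 0.1066] ydeg 84.0 F [ 0.4  1.  -0.2] w 68.5 g 0.0
tool shift mm [2.3 0.1 6.6]
yaw 0.0017
```

```bash
python3 -m jog '[[0.066,[0.002,0,0.005],0],[0.064,[0,0,0],0],[0.063,[0,0,0],0],[0.063,[0,0,0],0]]' >/dev/null
python3 to.py 0.4824 0.0402 0.1 83.9
python3 -m jog '[[0.03,[0,0,0],0],[0.03,[0,0,0],0],[0.03,[0,0,0],0],[0.03,[0,0,0],0],[0.03,[0,0,0],0]]' 50 >/dev/null
python3 to.py 0.4824 0.0402 0.1 83.9
```

```text
t 11.27 p [0.4815 0.0401 0.1   ] ydeg 84.0 F [0.3 0.8 0.3] w 63.1 g 0.0
tool shift mm [-0.8  0.2 -0. ]
yaw 0.0017
t 11.68 p [0.4818 0.0405 0.1002] ydeg 83.99 F [-0.2  1.5 -0.2] w 59.7 g 50.0
tool shift mm [-0.7 -0.2  0.2]
yaw 0.0016
```

```bash
python3 -m jog '[[0.03,[0,0,-0.004],0],[0.03,[0,0,-0.008],0],[0.03,[0,0,-0.012],0],[0.03,[0,0,-0.015],0],[0.03,[0,0,-0.015],0]]' >/dev/null
python3 -m jog '[[0.03,[0,0,-0.015],0],[0.03,[0,0,-0.015],0],[0.03,[0,0,-0.015],0],[0.03,[0,0,-0.012],0],[0.03,[0,0,-0.008],0]]' >/dev/null
python3 -m jog '[[0.03,[0,0,-0.004],0],[0.03,[0,0,0],0],[0.03,[0,0,0],0]]' >/dev/null
python3 to.py 0.504 0.215 0.222 104.05
python3 - <<'E'
from meas import *
f=arm.grab_frame('side');save(f,'s4.png',(180,140,340,260),5);P=cloud(f)
E
```

```text
t 12.77 p [0.4814 0.0401 0.2226] ydeg 83.99 F [-0.3 -0.6 -4.4] w 59.5 g 50.0
tool shift mm [ -4.2 176.4   0.6]
yaw -0.35
```

View pics/s4.png

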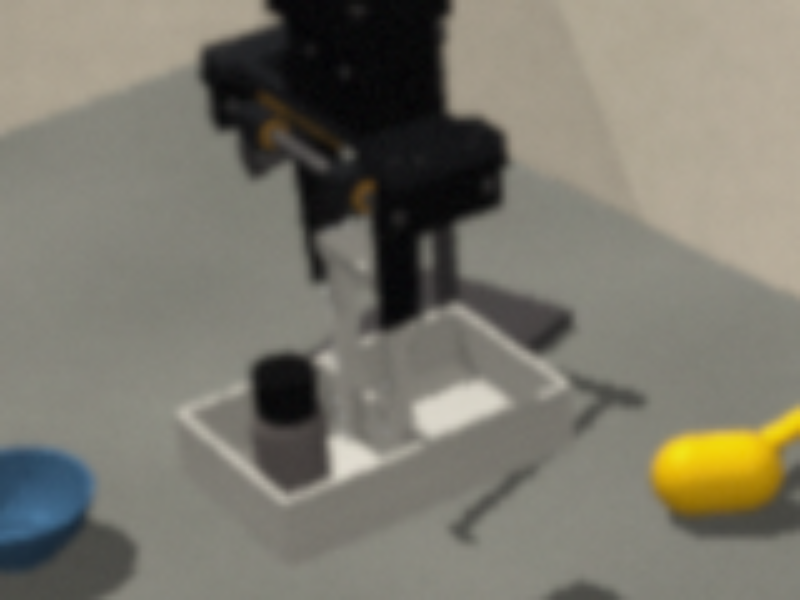

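```bash
python3 -m jog '[[0.03,[0,0.004,0],0],[0.03,[0,0.008,0],0],[0.03,[0.001,0.013,0],0],[0.03,[0.001,0.017,0],0],[0.03,[0.001,0.018,0],0]]' >/dev/null
python3 -m jog '[[0.03,[0.001,0.018,0],0],[0.03,[0.001,0.018,0],0],[0.03,[0,0.018,0],0],[0.03,[0,0.018,0],-0.01],[0.03,[0,0.016,0],-0.02]]' >/dev/null
python3 -m jog '[[0.03,[0,0.012,0],-0.03],[0.03,[0,0.008,0],-0.04],[0.03,[0,0.004,0],-0.05],[0.03,[0,0,0],-0.05],[0.03,[0,0,0],-0.05]]' >/dev/null
python3 -m jog '[[0.03,[0,0,0],-0.05],[0.03,[0,0,0],-0.03],[0.03,[0,0,0],-0.02],[0.03,[0,0,0],0],[0.03,[0,0,0],0]]' >/dev/null
python3 to.py 0.495 0.2125 0.222 104.05
python3 - <<'E'
from meas import *
f=arm.grab_frame('side');save(f,'s5.png',(160,110,340,245),4);P=cloud(f)
# hook arm in both views
for n in('side','top'):
    f=arm.grab_frame(n);P=cloud(f);q=caddy(P,(.545,.2255),.03)
    q=q[q[:,2]>.17];
    print(n,len(q)); print(np.round(q[::max(1,len(q)//15)],3).tolist())
E
```

```text
t 14.48 p [0.4932 0.212  0.2229] ydeg 104.04 F [ 0.6  0.2 -5.2] w 59.8 g 50.0
tool shift mm [-1.9  0.1  0.9]
yaw -0.0002
side 39
[[0.532, 0.209, 0.407], [0.545, 0.221, 0.225], [0.547, 0.218, 0.222], [0.543, 0.218, 0.22], [0.567, 0.228, 0.208], [0.574, 0.229, 0.205], [0.546, 0.219, 0.216], [0.558, 0.222, 0.21], [0.568, 0.225, 0.205], [0.573, 0.223, 0.204], [0.548, 0.222, 0.211], [0.558, 0.227, 0.205], [0.563, 0.224, 0.204], [0.574, 0.229, 0.198], [0.551, 0.222, 0.206], [0.559, 0.223, 0.203], [0.547, 0.222, 0.204], [0.549, 0.215, 0.206], [0.544, 0.223, 0.202], [0.55, 0.221, 0.201]]
top 381
[[0.574, 0.231, 0.21], [0.567, 0.227, 0.206], [0.557, 0.23, 0.211], [0.549, 0.227, 0.222], [0.545, 0.225, 0.227], [0.531, 0.205, 0.536], [0.529, 0.217, 0.534], [0.527, 0.201, 0.543], [0.525, 0.221, 0.537], [0.524, 0.216, 0.541], [0.523, 0.212, 0.544], [0.522, 0.214, 0.543], [0.521, 0.214, 0.544], [0.519, 0.213, 0.547], [0.518, 0.232, 0.543], [0.516, 0.218, 0.549]]
```

View pics/s5.png

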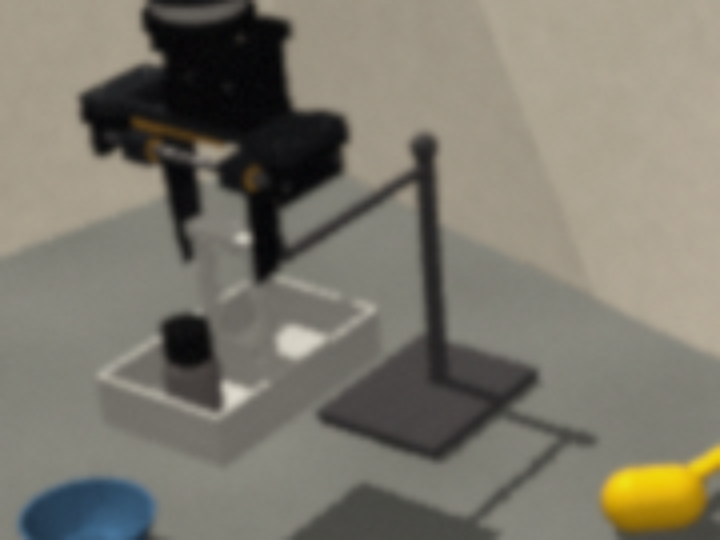

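```bash
python3 -m jog '[[0.03,[-0.003,0,0],0],[0.03,[-0.006,0,0],0],[0.03,[-0.009,0,0],0],[0.03,[-0.01,0,0],0],[0.03,[-0.01,0,0],0]]' >/dev/null
python3 to.py 0.582 0.2345 0.222 104.05
python3 -m jog '[[0.03,[-0.01,0,0],0],[0.03,[-0.01,0,0],0],[0.03,[-0.01,0,0],0],[0.03,[-0.009,0,0],0],[0.03,[-0.007,0,0],0]]' >/dev/null
python3 -m jog '[[0.03,[-0.005,0,0],0],[0.03,[-0.003,0,0],0],[0.03,[0,0,0],0],[0.03,[0,0,0],0]]' >/dev/null
python3 to.py 0.582 0.2345 0.190 104.05
```

```text
t 15.05 p [0.5315 0.2213 0.2232] ydeg 104.04 F [ 0.9  0.3 -5.2] w 59.7 g 50.0
tool shift mm [-52.2   0.6   1.2]
yaw -0.0002
t 15.8 p [0.5821 0.234  0.2225] ydeg 104.05 F [-1.2 -0.1 -8.3] w 59.9 g 50.0
tool shift mm [-0.1  0.5 32.5]
yaw -0.0
```

```bash
python3 -m jog '[[0.03,[0,0,0.003],0],[0.03,[0,0,0.006],0],[0.03,[0,0,0.006],0],[0.03,[0,0,0.006],0],[0.03,[0,0,0.003],0]]' >/dev/null
python3 -m jog '[[0.03,[0,0,0.002],0],[0.03,[0,0,0],0],[0.03,[0,0,0],0]]' >/dev/null
python3 to.py 0.582 0.2345 0.190 104.05
python3 -m jog '[[0.03,[0,0,0.002],0],[0.03,[0,0,0],0],[0.03,[0,0,0],0]]' >/dev/null
python3 to.py 0.582 0.2345 0.190 104.05
```

```text
t 16.47 p [0.5826 0.2341 0.1971] ydeg 104.05 F [-0.6  0.2 -5.6] w 59.6 g 50.0
tool shift mm [0.5 0.5 7.1]
yaw -0.0
t 16.72 p [0.5826 0.2341 0.1953] ydeg 104.05 F [ 0.1  0.2 -5.8] w 59.8 g 50.0
tool shift mm [0.5 0.5 5.3]
yaw -0.0
```

```bash
python3 -m jog '[[0.03,[0,0,0.002],0],[0.03,[0,0,0.001],0],[0.03,[0,0,0],0],[0.03,[0,0,0],0]]' >/dev/null
python3 to.py
python3 -m jog '[[0.03,[0,0,0.001],0],[0.03,[0,0,0],0],[0.03,[0,0,0],0]]' >/dev/null
python3 to.py
python3 -m jog '[[0.03,[0,0,0.001],0],[0.03,[0,0,0],0],[0.03,[0,0,0],0]]' >/dev/null
python3 to.py
```

```text
t 17.05 p [0.5825 0.2341 0.1919] ydeg 104.05 F [-0.1 -0.1 -5.4] w 59.7 g 50.0
t 17.3 p [0.5826 0.2341 0.1911] ydeg 104.05 F [ 0.1  0.2 -6.3] w 59.7 g 50.0
t 17.55 p [0.5826 0.2341 0.1901] ydeg 104.05 F [-0.2 -0.2 -5.8] w 59.5 g 50.0
```

```bash
python3 -m jog '[[0.03,[0,0,0.001],0],[0.03,[0,0,0],0],[0.03,[0,0,0],0]]' >/dev/null
python3 to.py
python3 -m jog '[[0.03,[0,0,0.001],0],[0.03,[0,0,0],0],[0.03,[0,0,0],0]]' >/dev/null
python3 to.py
python3 - <<'E'
from meas import *
f=arm.grab_frame('side');save(f,'s6.png',(190,110,350,230),5)
E
```

```text
t 17.8 p [0.5827 0.2341 0.19  ] ydeg 104.05 F [-2.6 -0.7 -0.6] w 59.9 g 50.0
t 18.05 p [0.5827 0.2342 0.1899] ydeg 104.05 F [-4.6 -1.6  3.9] w 59.5 g 50.0
```

View pics/s6.png

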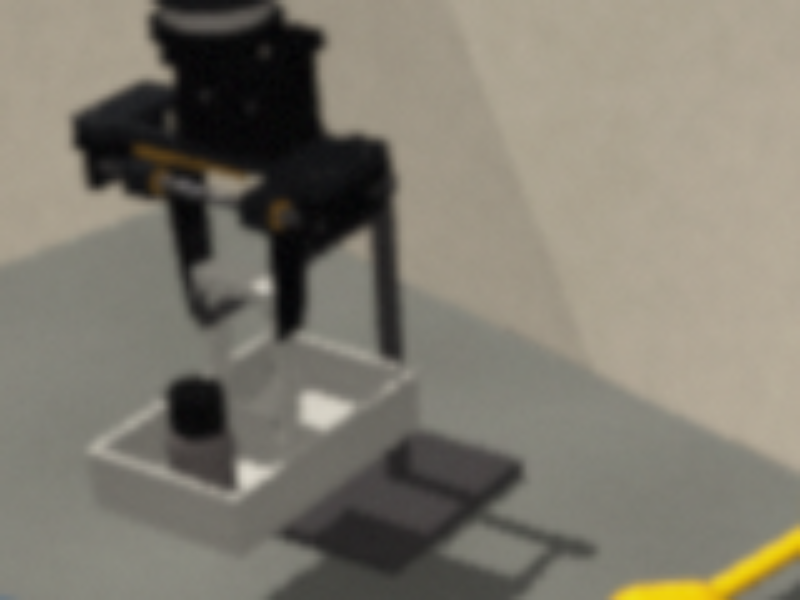

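The hook tip shows at crop (205,315), inside the loop and with the bar resting on it. The caddy is level and the bottle upright. I'll unload slightly and release gradually.

```bash
python3 -m jog '[[0.03,[0,0,-0.001],0],[0.03,[0,0,0],0],[0.03,[0,0,0],0]]' 20 >/dev/null
python3 to.py
python3 -m jog '[[0.03,[0,0,0],0],[0.03,[0,0,0],0],[0.03,[0,0,0],0]]' 4 >/dev/null
python3 to.py
python3 -m jog '[[0.06,[0,0,0],0],[0.061,[0,0,0],0],[0.063,[0,0,0],0],[0.065,[0,0,0],0],[0.068,[0,0,0],0]]' >/dev/null
python3 -m jog '[[0.072,[0,0,0],0],[0.078,[0,0,0],0],[0.085,[0,0,0],0],[0.09,[0,0,0],0],[0.09,[0,0,0],0]]' >/dev/null
python3 to.py
python3 - <<'E'
from meas import *
f=arm.grab_frame('side');save(f,'s7.png',(190,110,350,230),5)
E
```

```text
t 18.35 p [0.5828 0.2342 0.19  ] ydeg 104.05 F [-3.4 -0.2  3.8] w 60.0 g 20.0
t 18.6 p [0.5829 0.2343 0.1898] ydeg 104.05 F [-2.9  0.1  4.6] w 60.1 g 4.0
t 19.43 p [0.5826 0.2341 0.1892] ydeg 104.05 F [0.5 0.5 0.7] w 88.6 g 0.0
```

View pics/s7.png

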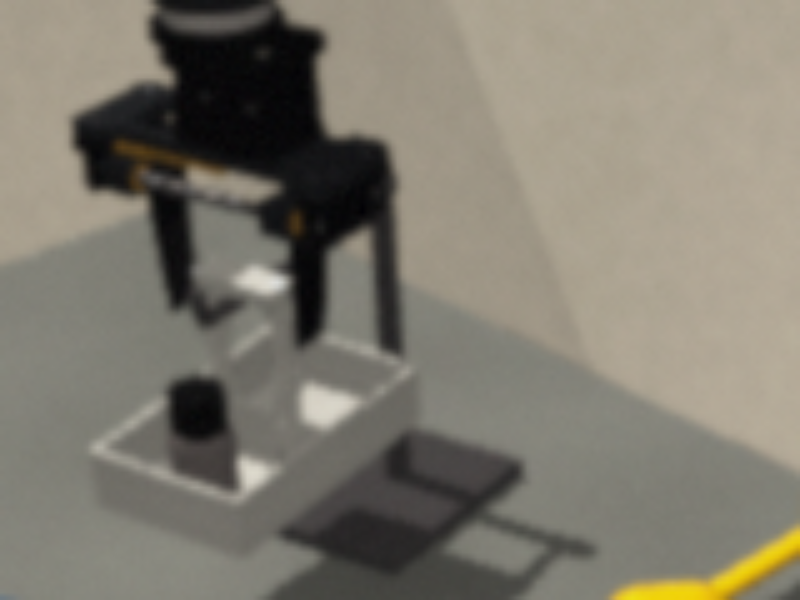

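The caddy hangs level on the hook, with the loop bar at crop (260,280) and the bottle upright at (200,430). Next I'll retract the arm and check that it stays still.

```bash
python3 -m jog '[[0.09,[0,0,-0.005],0],[0.09,[0,0,-0.01],0],[0.09,[0,0,-0.02],0],[0.09,[0,0,-0.03],0],[0.09,[0,0,-0.03],0]]' >/dev/null
python3 -m jog '[[0.09,[0,0,-0.03],0],[0.09,[0,0,-0.02],0],[0.09,[0.02,0,0],0],[0.09,[0.03,0,0],0],[0.09,[0.03,0,0],0]]' >/dev/null
cat > chk.py <<'E'
from meas import *
f=arm.grab_frame('side');P=cloud(f);r=[]
print([(d['at'],round(d['confidence'],2)) for d in arm.spot_in(f,'bottle')][:4],[d['at'] for d in arm.spot_in(f,'caddy')][:1])
q=caddy(P,(.58,.235),.13);q=q[(q[:,2]>.075)&(q[:,2]<.15)]
print(len(q),q.mean(0),q[:,2].min());save(f,'s8.png',(190,110,350,230),5)
E
python3 to.py; python3 chk.py
python3 -m jog '[[0.09,[0,0,0],0],[0.09,[0,0,0],0],[0.09,[0,0,0],0],[0.09,[0,0,0],0],[0.09,[0,0,0],0]]' >/dev/null
python3 -m jog '[[0.09,[0,0,0],0],[0.09,[0,0,0],0],[0.09,[0,0,0],0],[0.09,[0,0,0],0],[0.09,[0,0,0],0]]' >/dev/null
python3 chk.py
```

```text
t 20.32 p [0.5046 0.2145 0.3358] ydeg 104.04 F [-0.2  0.   1.4] w 90.1 g 0.0
[([369.0, 330.8], 0.78), ([230.3, 199.7], 0.65)] [[243.6, 192.9]]
1694 [0.57612411 0.22139254 0.11149841] 0.08287698921755171
[([382.9, 307.3], 0.8), ([230.6, 199.0], 0.59)] [[244.3, 192.8]]
1699 [0.57600081 0.22127996 0.11157769] 0.07916226323926001
```

View pics/s8.png

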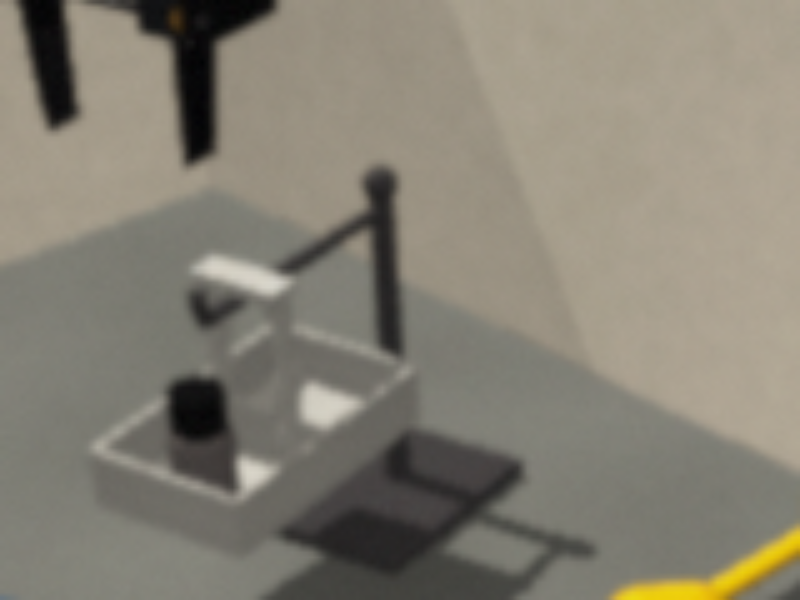

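The caddy hangs still on the hook with the loop at crop (240,275) and the bottle standing at (200,430). The arm is clear.

```bash
python3 -c "
from rig import arm
print(arm.close_job())"
```

```text
the job is handed in; nothing more can be done
None
```

I handed the job in at about 21 s of the 64 s: the caddy hangs still and level by its loop on the hook, with the bottle upright in the robot-side compartment, the bystanders never touched and the arm clear.

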